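# Dispense one core plug and nudge it onto the green patch

### The arm

A 6-joint arm with a two-finger parallel gripper is mounted at the origin on the work surface. World frame = base frame: x ahead of the robot, y to its left, z up, the work surface at z = 0. Lengths are in m, angles in degrees, forces in N, time in s.
With the tool pointing down it reaches from about 0.35 to 0.875 m from the base axis. Payload 4.2 kg.
Tool frame: the origin (TCP) lies midway between the tips of the shut fingers; the grasp point (between the pads) lies 19 mm behind it; y points along the fingers, z is the direction in which the jaws open and shut, and the axes are right-handed (so a half turn about y gives the same grasp; the last joint's range is limited). The gripper opens to 87 mm and grips with 3 to 60 N. Pads are 19 mm wide; open, the fingers measure 117 mm over their backs; the gripper's body (75 mm by 190 mm) begins 51 mm behind the grasp point.
Start: joints at [-59.324, 22.042, 0.453, 0, -68.411, -14.817], TCP at [0.171, -0.601, 0.223] pointing down, gripper open.
Joint ranges: [-179.83, 179.83], [-69.29, 118.12], [-61.27, 80.66], [-181.25, 117.63], [-171.15, -9.14], [-177.46, 177.46]. Speed limits (degrees/s): [159.86, 159.86, 180, 180, 180, 180].

### API

Orientations are given as [roll, pitch, yaw] about the fixed x, y, z axes, in that order (R = Rz(yaw) Ry(pitch) Rx(roll)).
In Python, from workcell import env gives the robot as it stands. The module is installed in compiled form; this text tells all that it offers. Calls block until the motion is done:
- env.goto(position, orientation): joint-space move of the TCP to a pose.
- env.move_straight(position, rotation=None, rate=0.15, force_limit=None): straight line of the TCP; rotation=None keeps the orientation; rate is the mean speed in m/s. With force_limit (N) it stops when the force on the tool has changed by that much, and returns True; else False.
- env.set_joints(angles): joint-space move.
- env.gripper_to(opening, grasp_force=None): opening from 0.0 (shut) to 1.0 (fully open); grasp_force is the grip in N (None keeps the last); returns when the fingers have stopped.
- env.dwell(seconds).
- env.inverse_kinematics(position, orientation): joint angles nearest the present ones, or None.
- env.read_state(): the state.
- env.grab_frame(name): name is "scene" or "top"; returns a dict with "image" (420x560x3 uint8, blue, green, red), "fx", "fy", "cx", "cy" (pixels), "D" ([k1, k2, p1, p2, k3] as OpenCV has them; the pictures are not rectified), "position" and "orientation" of the camera in the world. Camera axes: x right, y up, looking along -z (the intrinsics and any distortion apply to the point x, -y, -z); pixel columns grow to the right and rows downward; lengths in m; the calibration is good to about 2 mm. A picture is of the moment at which its call begins. There is no depth.
A pose or a line that the arm cannot do raises env.Unreachable and nothing moves.
- env.close_job(): hands the job in, once; it reports no verdict.
Trained networks look in a picture, given as the dict that the camera call returned (one of the last four; its "shot" number tells which), for a name from the list of things; names that differ only in an ending like _2 or _b are one class to them, and where a whole thing is asked for, a point or a joint stands for the part that bears it (a point fixed in the world has none). Each returns a list of dicts, best first, with "score" (0 to 1); they miss things now and then, are a little off and sometimes report something else, mostly with a low value. They report only what shows in the picture. A call takes as long as a camera call. They do not tell look-alikes from the thing itself.
- env.search_frame(picture, thing): "xyz" ([x, y, z] in m, in world coordinates, good to about 4 mm: the middle of the surface that is visible of it).
- env.trace(picture, thing): "mask" (420x560 bool, what is visible of it).
The state is a dict: "clock": time; "joint_positions": joint angles; "qvel": joint speeds; "joint_torque": joint torques, N m; "position": TCP position; "tool_rot": TCP orientation; "force": force on the tool from outside, world axes, zero at the start; "wrist_torque": the same for the moment, N m; "opening": opening from 0.0 (shut) to 1.0 (fully open).
Only numpy, scipy, OpenCV 4.12 (cv2) and the standard library are available. Lean on these libraries where they do the work, as an engineer would, in place of code of your own. Each camera call takes 0.05 s, during which the arm holds its last target.

### The job

Press the red plunger of the core-plug dispenser all the way down once and let it come up again, so that a single brass plug is pushed out into the tray in front of it. Then nudge that plug sideways along the tray with the fingertips until it lies flat and wholly on the green patch. Do not lift the plug or bring out a second one, and leave the other things on the bench where they are.

Things in the scene. Friction and masses are not known exactly. Their poses are not given: they have to be found in the camera images.
- dispenser: Core-plug dispenser, fixed. Origin on the bench under the centre of its blue square magazine (45 x 45 mm, top 62 mm above the bench, open on top), which holds a stack of 4 brass plugs. -x side: outlet and tray; +x side: grey plunger housing, 45 mm wide, 46 mm high, to x = 87 mm.
- outlet (a point): Point on the tray floor in front of the magazine's gate, 45 mm from the dispenser's origin along its -x, 10 mm above the bench. A full press makes a flat blade push the lowest plug out; it stops with its centre within about 4 mm of here. As the plunger rises the blade withdraws and the stack drops by one plug.
- tray_mid (a point): Middle of the tray floor, 46.5 mm from the dispenser's origin along its -x, 10 mm above the bench. The shallow straight tray runs along the dispenser's y, 131 mm to either side of here; 47 mm wide inside, with a rim 6 mm above its floor, 4 mm thick. The magazine's front stands flush with the tray's inner back edge.
- plunger (a joint): Travel of the red plunger in m: 0 = up (rest), 0.023 = fully down on its stop. Spring return: about 4 N to start it, about 10 N to hold it fully down; it rises by itself when released.
- plunger_top (a point): Centre of the flat top of the red round plunger knob (34 mm across), which moves straight down; at rest 83 mm above the bench, 55 mm from the dispenser's origin along its +x.
- magazine (a point): Centre of the magazine's floor (10 mm above the bench); does not move.
- plug1_center (a point): Centre of the lowest plug of the stack at the start, the one that comes out. Each plug is a brass disc, 36 mm in diameter, 10 mm high, 28 to 56 g, lying flat, with a shallow dish in its top. Its centre lies 5 mm above what it lies on.
- plug2_center (a point): Centre of the second plug from below; it must stay in the magazine (it drops 10 mm after the first comes out).
- plug3_center (a point): Centre of the third plug; stays in the magazine.
- plug4_center (a point): Centre of the top plug; stays in the magazine.
- green_patch: Flat green patch painted on the tray's floor, 64 mm along the tray (its y) and as wide as the tray (its x). Origin at its centre, at the tray floor's height, 72 to 86 mm to one side of the outlet; axes parallel to the dispenser's. The plug must end here.
- blue_patch: The same in blue, on the other side of the outlet; not wanted.
- socket: Loose steel socket (tube), 28 mm across, 38 mm high, standing on the bench behind the tray beside the dispenser. Leave alone. Origin at its foot.
- liner: Loose dark steel sleeve, 40 mm across, 35 mm high, standing behind the tray on the other side of the dispenser. Leave alone. Origin at its foot.
- piston: Loose aluminium piston, 74 mm across, 64 mm high, standing on the bench at the left. Leave alone. Origin at its foot.
- wrench: Loose wrench, 190 mm long, lying on the bench at the right. Leave alone.
- screwdriver: Loose screwdriver lying on the bench behind the dispenser. Leave alone.
- grease_tin: Loose yellow tin, 76 mm across, 85 mm high, at the right. Leave alone. Origin at its foot.
- paste_jar: Loose white jar with a blue cap, 60 mm across, 75 mm high, at the left. Leave alone. Origin at its foot.
- plug1: The same first plug; origin at the centre of its underside.
There are look-alikes about, which are no part of the job. Leave any pink or turquoise look-alike of the part that bears plug4_center alone.

How it is judged:
By the outcome, as a careful person would: the job done as asked, in the order asked, and still so for the second after the job is handed in, with the robot touching nothing.
It also fails if it takes over 45 s, if anything falls off the work surface, if the arm or the gripper's body presses on something with over 40 N, if the wrist force passes 120 N, or if a joint passes its speed limit or range.

## Working session

There is one attempt and no reset: what is moved stays moved. The work goes in short steps, each a Python script; the robot and the scene stay as the last script left them, time stands still between calls to the robot, and variables do not carry over. Pictures are saved under pics/ and viewed, and the job is handed in when it is done.

```bash
mkdir -p pics; cat > h.py <<'E'
from workcell import env
import numpy as np, cv2
from scipy.spatial.transform import Rotation as R
def cam(p):
    o=np.array(p["orientation"],float)
    M=R.from_euler('xyz',o,degrees=True).as_matrix() if o.size==3 else (o if o.shape==(3,3) else None)
    K=np.array([[p["fx"],0,p["cx"]],[0,p["fy"],p["cy"]],[0,0,1.]])
    return K,np.array(p["D"],float),M,np.array(p["position"],float)
def pix2z(p,uv,z):
    K,D,M,t=cam(p)
    q=cv2.undistortPoints(np.array(uv,float).reshape(-1,1,2),K,D).reshape(-1,2)
    d=np.c_[q[:,0],-q[:,1],-np.ones(len(q))]@M.T
    return t+d*((z-t[2])/d[:,2])[:,None]
def proj(p,X):
    K,D,M,t=cam(p)
    c=(np.atleast_2d(X)-t)@M; c=c*[1,-1,-1]
    return cv2.projectPoints(c,np.zeros(3),np.zeros(3),K,D)[0].reshape(-1,2)
E
python3 - <<'E'
from h import *
for n in ("scene","top"):
    p=env.grab_frame(n); cv2.imwrite(f"pics/{n}0.png",p["image"])
    print(n,p["position"],p["orientation"],p["fx"],p["D"])
    for t in ["dispenser","plunger_top","green_patch","blue_patch","plug4_center","socket","liner","magazine"]:
        try:
            print(t,[(np.round(r["xyz"],3).tolist(),round(r["score"],2)) for r in env.search_frame(p,t)])
        except Exception as e: print(t,repr(e))
print(env.read_state())
E
```

```text
scene [1.12754197 0.44331283 0.92984698] [ 38.63465746  -0.80413053 130.4261642 ] 388.8028251121103 [-0.04084426  0.          0.          0.          0.        ]
dispenser [([0.603, -0.436, 0.062], 0.71), ([0.532, 0.048, 0.015], 0.68)]
plunger_top [([0.585, -0.035, 0.024], 0.42)]
green_patch [([0.475, 0.096, 0.012], 0.59), ([0.527, 0.05, 0.017], 0.31)]
blue_patch [([0.513, -0.059, 0.008], 0.75)]
plug4_center [([0.53, 0.026, 0.048], 0.53), ([0.622, 0.155, 0.013], 0.43)]
socket [([0.549, 0.118, 0.032], 0.71)]
liner [([0.584, -0.034, 0.026], 0.65), ([0.498, -0.424, 0.008], 0.54)]
magazine [([0.527, 0.049, 0.014], 0.57)]
top [ 0.5121486  -0.00414063  1.11351581] [  5.03680658   1.42216615 -91.38641544] 399.73218256089666 [0.01088316 0.         0.         0.         0.        ]
dispenser [([0.507, 0.032, 0.011], 0.8), ([0.476, 0.092, 0.015], 0.27)]
plunger_top [([0.591, 0.046, 0.088], 0.58)]
green_patch [([0.473, 0.096, 0.014], 0.54)]
blue_patch [([0.51, -0.065, 0.012], 0.93)]
plug4_center [([0.652, -0.044, 0.006], 0.65), ([0.621, 0.161, 0.008], 0.6), ([0.542, 0.034, 0.05], 0.43)]
socket [([0.544, 0.122, 0.04], 0.4)]
liner [([0.582, -0.035, 0.034], 0.61)]
magazine [([0.506, 0.035, 0.013], 0.92)]
{'clock': 0.9, 'joint_positions': array([-5.93247110e+01,  2.20403390e+01,  4.53343043e-01,  9.10619835e-04,
       -6.84106051e+01, -1.48182770e+01]), 'qvel': array([-0.02096172, -0.06667939, -0.01444245, -0.06282603, -0.00694458,
        0.01684552]), 'joint_torque': array([-5.61061665e-05, -3.90457821e+01,  1.87622237e+01,  4.22433659e+00,
        1.54774758e-02, -1.63821579e-05]), 'position': array([ 0.17080895, -0.60119445,  0.22257148]), 'tool_rot': array([-9.00025357e+01,  2.05053156e-04,  1.58573470e+01]), 'force': array([-0.41419816, -0.58944452,  0.31601707]), 'wrist_torque': array([-0.00883544, -0.01842441, -0.01576969]), 'opening': 0.9973463116910636}
```

View pics/scene0.png

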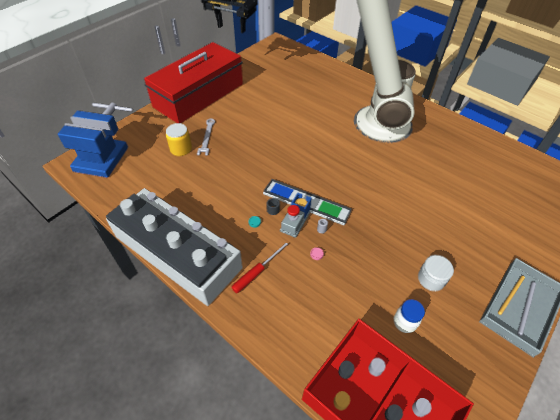

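View pics/top0.png

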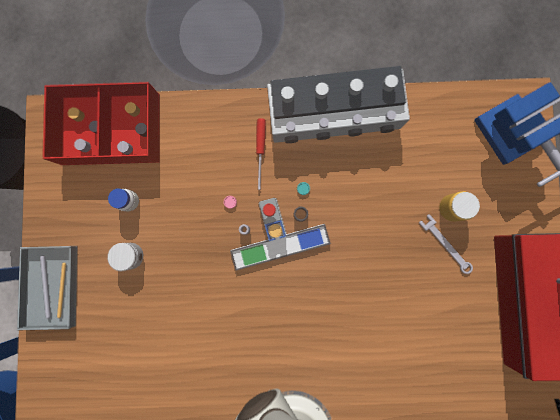

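The scene view shows the tray at about (307,200), green end right. The top view shows the knob at (269,210), magazine at (275,231), green patch at (254,255) and blue patch at (313,238). The pink (230,202) and turquoise (303,189) discs are look-alikes lying loose on the bench. The real plugs are the brass stack in the magazine at (275,231).

```bash
python3 - <<'E'
from h import *
def cen(m):
    n,l,s,c=cv2.connectedComponentsWithStats(m.astype(np.uint8)); i=1+np.argmax(s[1:,4]); return c[i],s[i],(l==i)
for n,roi in (("top",(190,280,220,340)),("scene",(170,250,245,360))):
    p=env.grab_frame(n); im=p["image"]; y0,y1,x0,x1=roi
    c=im[y0:y1,x0:x1]; cv2.imwrite(f"pics/{n}_crop.png",cv2.resize(c,None,fx=6,fy=6,interpolation=cv2.INTER_CUBIC))
    hsv=cv2.cvtColor(c,cv2.COLOR_BGR2HSV).astype(int); H,S,V=hsv[...,0],hsv[...,1],hsv[...,2]
    for nm,m,z in (("green",(abs(H-60)<15)&(S>110)&(V>50),.01),("blue",(abs(H-115)<12)&(S>120)&(V>50),.01),("red",((H<6)|(H>174))&(S>150)&(V>90),.083)):
        ce,s,mk=cen(m); ce=ce+[x0,y0]; print(n,nm,ce.round(1),s[4],pix2z(p,ce,z).round(4))
        pts=np.argwhere(mk)[:,::-1]+[x0,y0]; w=pix2z(p,pts,z)[:,:2].astype(np.float32)
        print("   minrect",cv2.minAreaRect(w))
E
```

```text
top green [259.7 258.5] 28 [[0.4604 0.0768 0.01  ]]
   minrect ((0.4593736231327057, 0.0784539133310318), (0.01572326570749283, 0.04322792589664459), 33.17497634887695)
top blue [310.2 239. ] 319 [[ 0.5103 -0.0629  0.01  ]]
   minrect ((0.5111182928085327, -0.0626574158668518), (0.04049088805913925, 0.061155226081609726), 14.505746841430664)
top red [268.8 209.5] 115 [[0.5889 0.0454 0.083 ]]
   minrect ((0.5889682173728943, 0.04617201164364815), (0.02849438227713108, 0.028534993529319763), 88.52763366699219)
scene green [329.7 208.8] 222 [[0.4722 0.0954 0.01  ]]
   minrect ((0.47209829092025757, 0.09474829584360123), (0.04201577976346016, 0.06041601300239563), 14.39198112487793)
scene blue [281.5 190.5] 200 [[ 0.5122 -0.0614  0.01  ]]
   minrect ((0.5119575262069702, -0.061787135899066925), (0.041484881192445755, 0.06171483173966408), 14.359416007995605)
scene red [293.1 209.9] 102 [[0.5938 0.0489 0.083 ]]
   minrect ((0.5932279825210571, 0.04966558516025543), (0.03522852063179016, 0.030438445508480072), 39.771278381347656)
```

View pics/top_crop.png

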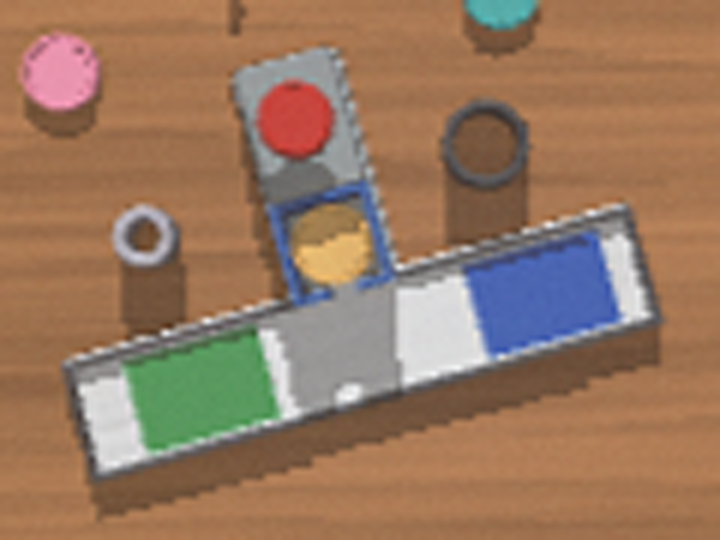

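View pics/scene_crop.png

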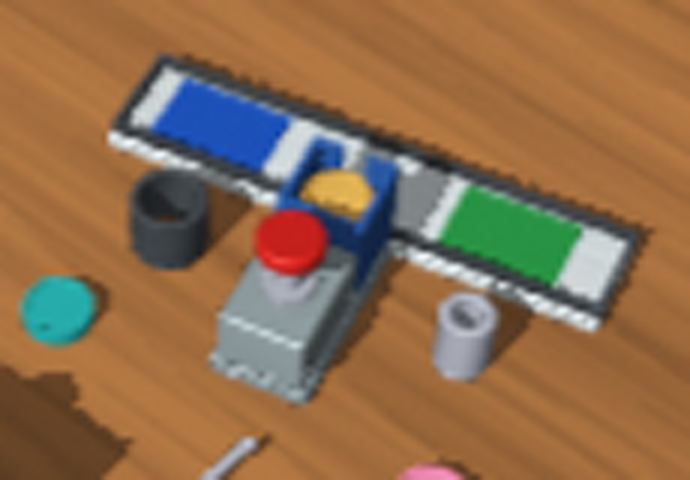

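```bash
python3 - <<'E'
from h import *
p=env.grab_frame("top"); im=p["image"]
c=np.array([(66,364),(98,477),(660,322),(630,206)])/6+[220,190]
w=pix2z(p,c,.016)[:,:2]; print("rim",w.round(4)); print("center",w.mean(0), "lens",np.linalg.norm(w-np.roll(w,-1,0),axis=1))
v=w[0]+w[1]-w[2]-w[3]; print("yaw",np.degrees(np.arctan2(-v[0],v[1])))
hsv=cv2.cvtColor(im,cv2.COLOR_BGR2HSV).astype(int); H,S,V=[hsv[...,i] for i in range(3)]
m=(H>40)&(H<90)&(S>60); m[:240]=0;m[280:]=0; m[:,:230]=0; m[:,280:]=0
w2=pix2z(p,np.argwhere(m)[:,::-1],.01)[:,:2].astype(np.float32); print("green",m.sum(),cv2.minAreaRect(w2),w2.mean(0))
yaw=np.radians(14.4); ex=np.array([np.cos(yaw),np.sin(yaw)]); ey=np.array([-ex[1],ex[0]])
tm=w.mean(0); O=tm+.0465*ex
print("O",O,"plunger",O+.055*ex)
k=pix2z(p,[(268.8+.0,209.5)],.083)[0,:2]; print("knob in disp", (k-O)@ex,(k-O)@ey)
for nm,q in (("green",w2.mean(0)),("blue",np.array([.5112,-.0627]))): print(nm,(q-O)@ex,(q-O)@ey)
ps=env.grab_frame("scene")
for nm,pp in (("top",p),("scene",ps)):
    I=cv2.resize(pp["image"],None,fx=6,fy=6,interpolation=cv2.INTER_CUBIC)
    def D(l,col):
        X=np.array([[*(O+a*ex+b*ey),z] for a,b,z in l]); u=(proj(pp,X)*6+3).astype(int)
        cv2.polylines(I,[u.reshape(-1,1,2)],True,col,1)
    D([(-.074,.135,.016),(-.019,.135,.016),(-.019,-.135,.016),(-.074,-.135,.016)],(0,255,255))
    D([(-.0225,-.0225,.062),(.0225,-.0225,.062),(.0225,.0225,.062),(-.0225,.0225,.062)],(255,255,0))
    t=np.linspace(0,6.28,40); D([(.055+.017*np.cos(a),.017*np.sin(a),.083) for a in t],(0,255,0))
    D([(.0225,-.0225,.046),(.087,-.0225,.046),(.087,.0225,.046),(.0225,.0225,.046)],(255,0,255))
    y0,y1,x0,x1=(190,280,220,340) if nm=="top" else (170,250,245,360)
    cv2.imwrite(f"pics/{nm}_fit.png",I[y0*6:y1*6,x0*6:x1*6])
E
```

```text
rim [[ 0.4837  0.1546]
 [ 0.4324  0.1407]
 [ 0.4963 -0.1161]
 [ 0.5492 -0.1044]]
center [0.4904257  0.01870368] lens [0.05313712 0.26463462 0.05421506 0.26709645]
yaw 14.084315825540061
green 359 ((0.47186821699142456, 0.09421861916780472), (0.043107058852910995, 0.062130436301231384), 14.16563892364502) [0.47179785 0.09418918]
O [0.53546482 0.03026776] plunger [0.58873689 0.0439457 ]
knob in disp 0.05554806040005576 0.0013635677673678236
green -0.045770140396530226 0.07774654760219439
blue -0.04662263793606361 -0.08401258748785302
```

View pics/top_fit.png

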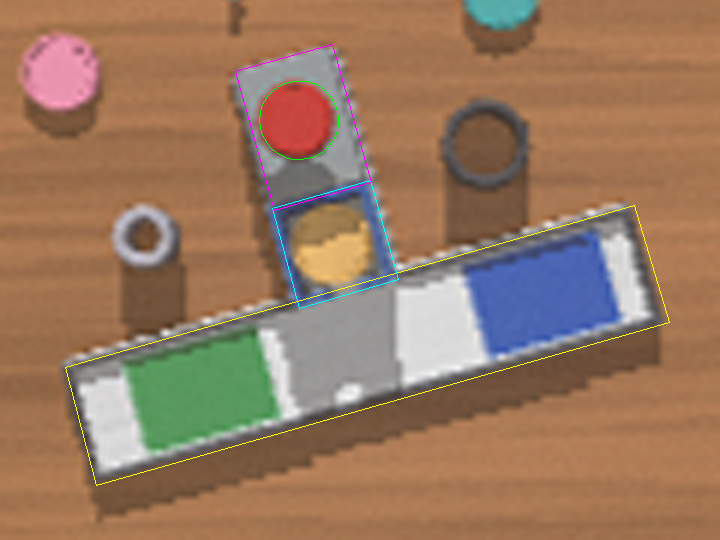

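View pics/scene_fit.png

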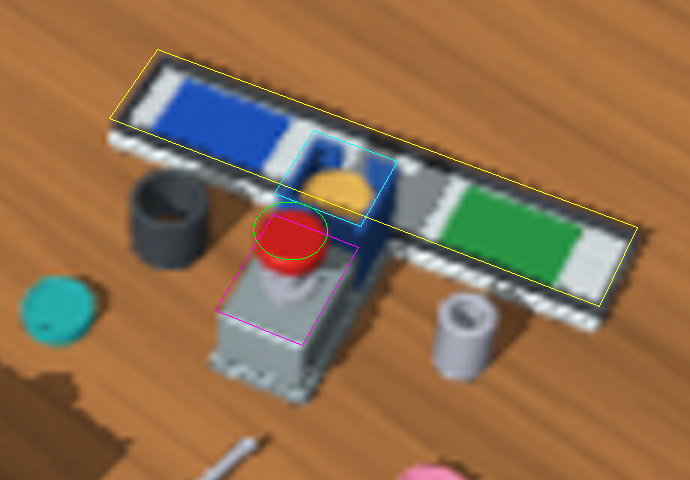

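The fit agrees with both pictures, apart from about 2 mm more toward +x (yaw about 14.3°). The green patch is on the dispenser's +y side. Next is the press with shut fingers.

```bash
cat >> h.py <<'E'
yaw=14.3; c_,s_=np.cos(np.radians(yaw)),np.sin(np.radians(yaw))
O=np.array([.5370,.0310]); ex=np.array([c_,s_]); ey=np.array([-s_,c_])
def P(a,b,z): return [*(O+a*ex+b*ey),z]
RO=[-90,0,yaw]
def st(t=""):
    s=env.read_state(); print(t,round(s["clock"],2),s["position"].round(4),s["force"].round(1),round(s["opening"],3))
E
python3 - <<'E'
from h import *
env.gripper_to(0.0); 
env.goto(P(.055,0,.16),RO); st("above")
print(env.move_straight(P(.055,0,.090),rate=.12)); st("near")
print(env.move_straight(P(.055,0,.055),rate=.03,force_limit=22)); st("down")
env.dwell(.3); st("held")
p=env.grab_frame("scene"); cv2.imwrite("pics/press.png",cv2.resize(p["image"][130:270,200:400],None,fx=4,fy=4))
env.move_straight(P(.055,0,.090),rate=.05); st()
env.move_straight(P(.055,0,.13),rate=.12); st("up")
E
```

```text
above 5.35 [0.5904 0.0438 0.1601] [-0.1 -0.6  0.4] 0.007
False
near 6.08 [0.591  0.0446 0.0906] [0.6 0.7 0.8] 0.004
True
down 7.08 [0.5907 0.0447 0.061 ] [-3.8  0.9  9.1] 0.003
held 7.38 [0.5908 0.0447 0.0613] [-2.9  0.8  8.6] 0.005
 8.18 [0.5898 0.0445 0.0895] [ 0.5 -0.2  0.5] 0.004
up 8.67 [0.5899 0.0446 0.1296] [-0.1  0.8  0.1] 0.005
```

View pics/press.png

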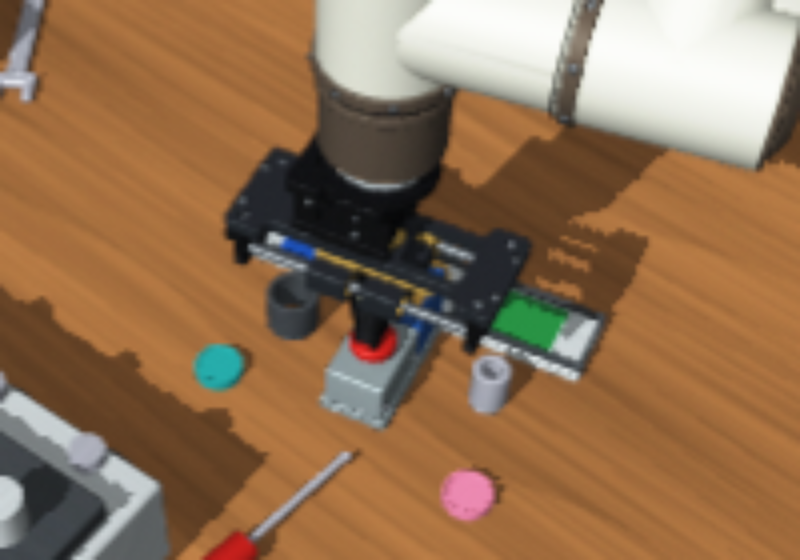

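The picture shows the knob pressed down onto its housing at (372,345) by the shut fingers, with the tray outlet hidden by the gripper. I'll move aside and check the outlet.

```bash
python3 - <<'E'
from h import *
env.move_straight(P(-.045,-.09,.16),rate=.2); st()
for n,(y0,y1,x0,x1) in (("top",(190,280,220,340)),("scene",(170,250,245,360))):
    p=env.grab_frame(n); cv2.imwrite(f"pics/{n}_after.png",cv2.resize(p["image"][y0:y1,x0:x1],None,fx=6,fy=6,interpolation=cv2.INTER_CUBIC))
    for t in ("plug1","plug4_center"): print(n,t,[(np.round(r["xyz"],3).tolist(),round(r["score"],2)) for r in env.search_frame(p,t)])
E
```

```text
9.51 [ 0.516  -0.0671  0.1598] [ 0.5 -0.9 -0.4] 0.005
top plug1 []
top plug4_center [([0.651, -0.044, 0.006], 0.61), ([0.619, 0.157, 0.008], 0.52)]
scene plug1 []
scene plug4_center [([0.656, -0.046, 0.011], 0.62), ([0.622, 0.158, 0.011], 0.58)]
```

View pics/top_after.png

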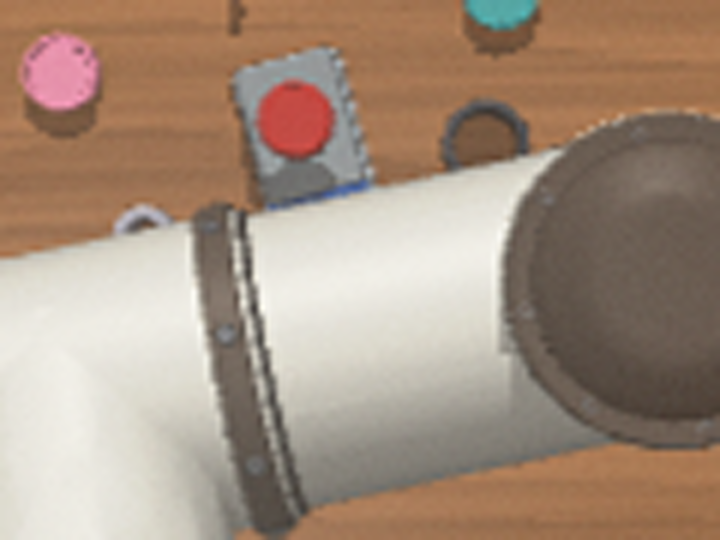

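View pics/scene_after.png

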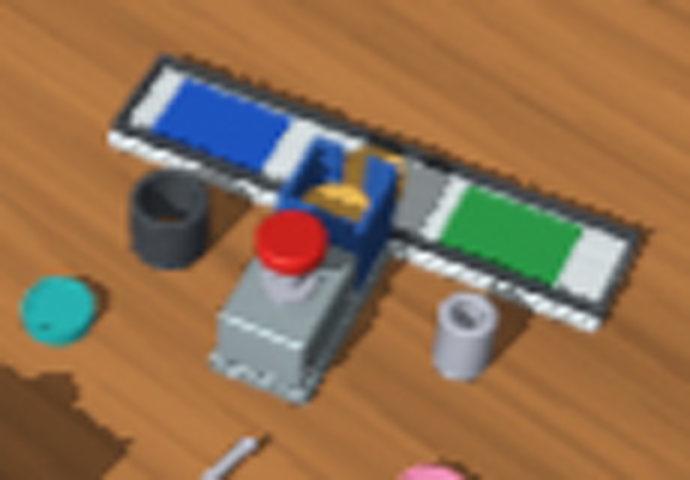

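The press worked: the plug shows in front of the gate at (380,165) in the scene crop, the stack has dropped, and the knob is up again. Now I'll lower the shut fingers on the blue side of the plug and push toward green.

```bash
python3 - <<'E'
from h import *
env.move_straight(P(-.046,-.055,.06),rate=.15); st()
print(env.move_straight(P(-.046,-.055,.0145),rate=.05,force_limit=12)); st("low")
print(env.move_straight(P(-.046,.034,.0145),rate=.04,force_limit=15)); st("pushed")
env.dwell(.2)
p=env.grab_frame("scene"); cv2.imwrite("pics/push.png",cv2.resize(p["image"][150:250,235:365],None,fx=6,fy=6,interpolation=cv2.INTER_CUBIC))
E
```

```text
10.67 [ 0.5068 -0.0336  0.0606] [ 0.2 -0.6 -0.4] 0.005
False
low 11.72 [ 0.5063 -0.0336  0.0147] [0.8 0.3 0.4] 0.003
False
pushed 14.1 [0.484  0.0525 0.0145] [0.1 0.3 0.1] 0.005
```

View pics/push.png

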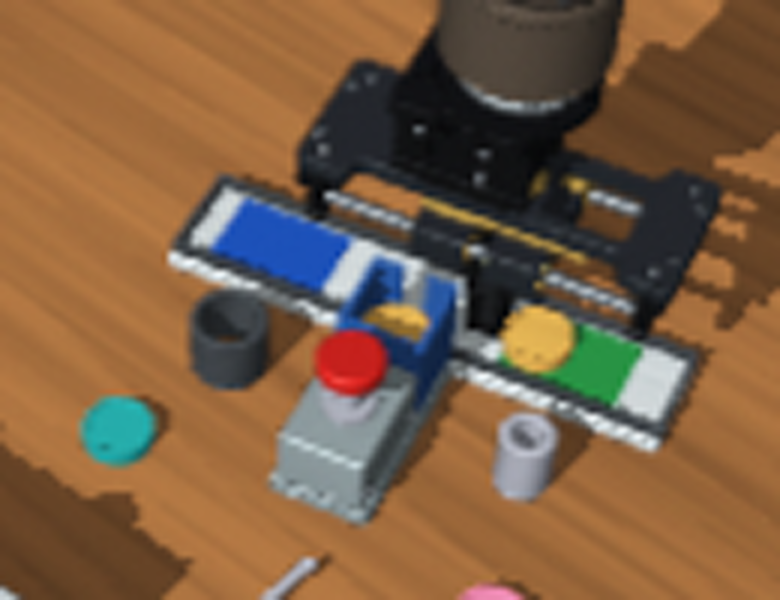

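The plug lies flat at crop (540,338), at the near edge of the green patch. I'll measure it and finish.

```bash
cat >> h.py <<'E'
def plug(p):
    h=cv2.cvtColor(p["image"],cv2.COLOR_BGR2HSV).astype(int); m=((h[...,0]>12)&(h[...,0]<30)&(h[...,1]>90)&(h[...,2]>150)).astype(np.uint8)
    k=np.zeros_like(m)
    X=np.array([P(a,b,.02) for a,b in ((-.07,.03),(-.023,.03),(-.023,.13),(-.07,.13))])
    cv2.fillPoly(k,[proj(p,X).round().astype(int)],1); m&=k
    n,l,s,c=cv2.connectedComponentsWithStats(m); i=1+np.argmax(s[1:,4])
    w=pix2z(p,[c[i]],.018)[0]; d=w[:2]-O; print("plug px",c[i].round(1),s[i,4],"disp a,b",(d@ex).round(4),(d@ey).round(4)); return d@ex,d@ey
E
python3 - <<'E'
from h import *
p=env.grab_frame("scene"); a,b=plug(p)
d=.0777-b; print(d)
if 0.002<d<.03:
    env.move_straight(P(-.046,.034+d,.0145),rate=.03,force_limit=15); st()
    env.dwell(.2); plug(env.grab_frame("scene"))
E
```

```text
plug px [324.1 206. ] 98 disp a,b -0.0434 0.0608
0.016871603345066905
 15.11 [0.4798 0.0691 0.0145] [ 0.2 -0.   0.7] 0.005
plug px [329.5 208. ] 104 disp a,b -0.0433 0.0783
```

```bash
python3 - <<'E'
from h import *
env.move_straight(P(-.046,.035,.0145),rate=.05); env.move_straight(P(-.046,.035,.16),rate=.15)
env.goto(P(-.046,-.30,.2),RO); st()
for n,(y0,y1,x0,x1) in (("top",(190,280,220,340)),("scene",(170,250,245,360))):
    p=env.grab_frame(n); plug(p); cv2.imwrite(f"pics/{n}_end.png",cv2.resize(p["image"][y0:y1,x0:x1],None,fx=6,fy=6,interpolation=cv2.INTER_CUBIC))
    cv2.imwrite(f"pics/{n}_full.png",p["image"])
E
```

```text
18.22 [ 0.5664 -0.2701  0.1996] [-0.2 -0.  -0.9] 0.003
plug px [252.8 254.1] 137 disp a,b -0.0461 0.0777
plug px [329.5 208. ] 104 disp a,b -0.0433 0.0783
```

View pics/top_end.png

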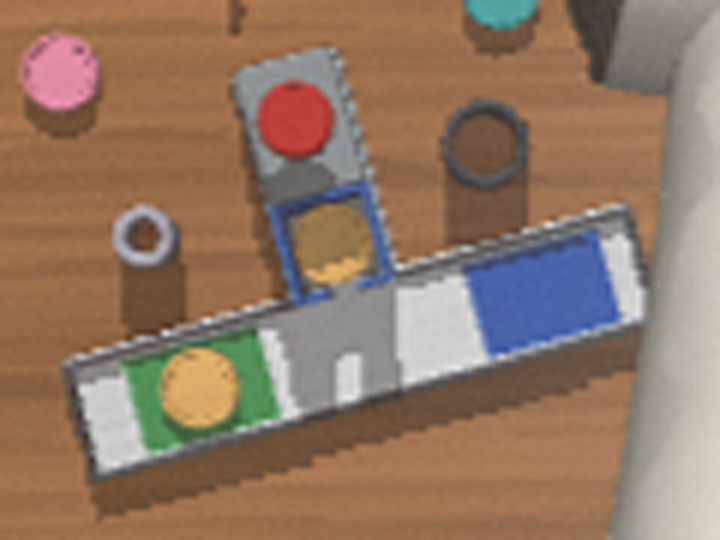

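View pics/scene_end.png

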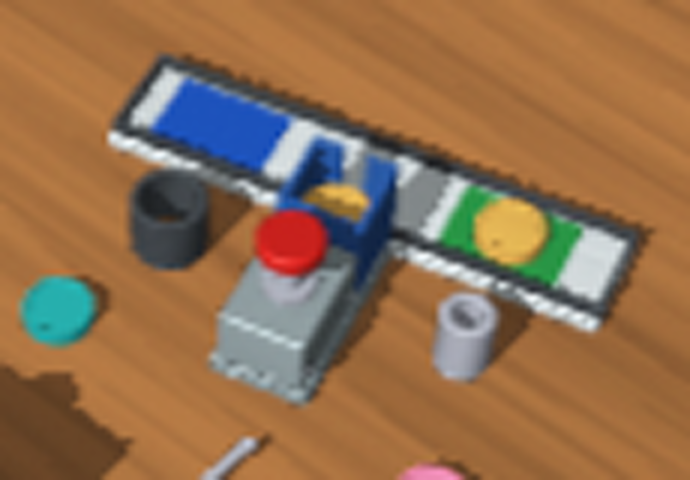

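Both views show the plug centred on green, at (200,388) in the top crop and (511,232) in the scene crop. The stack is in the magazine, the knob is up, and the neighbouring things have not moved.

```bash
python3 -c "
from h import *
env.close_job(); st()"
```

```text
the job is handed in; nothing more can be done
the job is handed in; nothing more can be done
```

The job is done and handed in. I pressed the red plunger once with the shut fingers; it came back up and one brass plug came out into the tray. I then pushed that plug along the tray floor onto the green patch and moved the arm clear.

- **Plug position:** along the tray, the plug's centre measures 77.7 mm (top camera) and 78.3 mm (scene camera) from the dispenser's centre. The patch centre is at about 77.7 mm, which leaves roughly 13 mm of green on either side of the plug. It lies flat.
- **Other parts:** the remaining plugs are in the magazine, which had visibly dropped by one. The knob is up. The socket, liner and the part of the bench I looked at closely are unmoved; I did not separately re-check the far objects (tin, jar, piston, wrench), which the arm stayed away from.
- **Press depth:** the force limit of 22 N stopped the press with the tip 61 mm above the bench, about 1 mm short of the nominal full stop at 60 mm. I take this as the stop, since the plug came out fully.
- **Disagreement:** the two cameras differ by about 3 mm on the plug's position across the tray, which has no effect on the result.
- **Time:** the last clock reading before handing in was 18.2 s.

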